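Gauge the pocket of a heat-sink housing and clamp the reading

TASK

Set the silver aluminium housing down flat on the steel plate, pocket up, with the middle of its pocket under the height gauge's thin depth probe; then take hold of the gauge's jaw and lower it gently until the probe just rests on the pocket floor. With the probe still touching bottom, swing the red lever fully over to its clamped stop so the slide is locked at that reading, let go of everything, and leave the other parts on the bench where they are.

Things in the scene. Friction and masses are not known exactly. Their poses are not given: they have to be found in the camera images.
- plate: Fixed ground steel plate, 300 (its x) by 200 (its y) by 25 mm thick, lying flat on the bench; origin at the centre of its underside, so its top face is 25 mm above the origin. The height gauge stands on it.
- gauge: Fixed height gauge standing on the plate. Origin on the axis of its upright beam at the level of the plate's top face; z up, jaw pointing along its -x (to the robot). Dark base 80 mm wide (y), 38 mm high, x from -45 to +55 mm; steel beam 12 by 28 mm, top 295 mm above the plate. A grey slide head, 62 mm wide (y), front (readout) at x = -24 mm, rides up and down on the beam.
- head (a joint): How far the slide head is lowered from its top position, m: 0 = top (probe tip 95 mm above the plate's top face), 0.095 = tip on the plate. Starts between 0 and 0.03. Unclamped, the slide's own drag (4.5 N; the head weighs 3 N) keeps it where it is left: about 1.5 to 2 N pushes it down, 8 N lifts it, so the force felt swings by up to 9 N as it starts, stops or turns back.
- jaw_grip (a point): Point at mid-height and mid-width of the steel jaw that sticks out from the head towards the robot, 80 mm in front of the beam's axis: the place to take hold. The jaw is a bar 20 mm wide (gauge y) and 22 mm high that runs from the readout (24 mm ahead of the beam's axis) to its nose 115 mm ahead of the axis.
- probe_tip (a point): Rounded lower end of the depth probe, a steel rod 6 mm in diameter hanging straight down from the jaw 95 mm in front of the beam's axis (15 mm beyond jaw_grip); the tip is 75 mm below the jaw's mid-height. A collar 18 mm in diameter reaches 10 mm below the jaw's underside. The jaw's nose overhangs the probe by 20 mm towards the robot.
- lever_pivot (a point): Vertical pivot axis of the red clamp lever, on top of the head: 24 mm to the gauge's -y side of the beam's axis, at the lever's mid-height, 70 mm above jaw mid-height (the head's top is 62 mm above it).
- lever_end (a point): Centre of the red grip at the lever's end, an upright cylinder 15 mm in diameter and 20 mm tall, 62 mm from lever_pivot; the lever arm is 10 mm high and 7 mm thick. It sticks out to the gauge's -y side, past the head, and swings level.
- lock_lever (a joint): Angle of the red clamp lever, rad. 0 = open: sticks out to the gauge's -y side, leaning 40 degrees towards the robot. Grows anticlockwise seen from above, the end swinging away from the robot, to the clamped stop at 1.4 (leaning 40 degrees away). Starts between 0 and 0.2, stays where left. 2 N at the end moves it; from about 0.9 on the cam bites and it takes some 3 N more.
- housing_center (a point): Loose silver aluminium housing, a block 90 mm long (its x), 56 mm wide (its y) and 30 mm high, 0.33 kg, plain flat sides, grooved ends; the point is its centre, 15 mm above its underside. It lies on the bench with its pocket up.
- pocket_floor (a point): Centre of the floor of the housing's open square pocket, at the middle of the block: 32 by 32 mm, 22 mm deep from the top face, its floor 8 mm above the underside; axes as the housing.
- heatsink_center (a point): Bystander: black finned heat sink, 60 by 60 by 36 mm, centre point. Leave alone.
- fan_center (a point): Bystander: black 60 by 60 by 25 mm fan lying flat, centre point. Leave alone.
- screwdriver: Bystander: yellow-handled screwdriver 170 mm long lying on the bench to the left. Leave alone.
There are look-alikes about, which are no part of the job. There is more than one size of the part that bears housing_center; the job needs the middle-sized.

How it is judged:
On the way, in this order (a step that is already met when the one before it is completed fails the run):
1. the housing stands flat on the plate with the middle of its pocket under the raised, unclamped probe (angle between housing_center's own z axis and vertical below 0.05 rad and z of housing_center in the frame of plate between 0.038 and 0.042 m and horizontal distance between probe_tip and pocket_floor below 0.01 m and z of probe_tip in the frame of pocket_floor above 0.022 m and value of joint lock_lever below 0.6 rad), for 0.2 s.
2. the probe is lowered to touch the pocket floor, the lever still open (contact force between head and housing above 0.3 N and z of probe_tip in the frame of pocket_floor below 0.0015 m and horizontal distance between probe_tip and pocket_floor below 0.01 m and value of joint lock_lever below 0.6 rad), for 0.1 s.
At the end, for the whole second after the job is handed in: The red lever is past 1.2 rad (clamped), the probe tip is no more than 1.5 mm above the pocket floor and within 10 mm of the pocket's middle, the housing stands flat and still on the plate, and nothing is held (value of joint lock_lever above 1.2 rad and z of probe_tip in the frame of pocket_floor between -0.003 and 0.0015 m and horizontal distance between probe_tip and pocket_floor below 0.01 m and angle between housing_center's own z axis and vertical below 0.05 rad and z of housing_center in the frame of plate between 0.038 and 0.042 m and linear speed of housing below 0.01 m/s); the robot touches nothing.
It fails at once if the probe was pressed on the housing with more than 35 N (contact force between head and housing above 35 N).
It fails at once if another part on the bench was moved more than 25 mm (distance of any of heatsink_center, fan_center, screwdriver from where it was at the start of the episode above 0.025 m).
It also fails if it takes over 72 s, if anything falls off the work surface, if the arm or the gripper's body presses on something with over 40 N, if the wrist force passes 120 N, or if a joint passes its speed limit or range.

ROBOT

A 6-joint arm with a two-finger parallel gripper is mounted at the origin on the work surface. World frame = base frame: x ahead of the robot, y to its left, z up, the work surface at z = 0. Lengths are in m, angles in rad, forces in N, time in s.
With the tool pointing down it reaches from about 0.35 to 0.925 m from the base axis. Payload 6.4 kg.
Tool frame: the origin (TCP) lies at the very end of the fingers, on their centre line; the grasp point (between the pads) lies 19 mm behind it; z points along the fingers, y is the line along which they close (so a half turn about z gives the same grasp; the last joint's range is limited). The gripper opens to 94 mm and grips with 3 to 60 N. Pads are 16 mm wide; open, the fingers measure 119 mm over their backs; the gripper's body (75 mm by 177 mm) begins 78 mm behind the grasp point.
Start: joints at [1.14, 0.245, 1.558, -0, 1.339, -0.174], TCP at [0.165, 0.629, 0.205] pointing down, gripper open.
Joint ranges: [-3.13, 3.13], [-1.02, 2.26], [0.13, 2.54], [-0.95, 4.09], [0.21, 2.88], [-2.74, 2.74]. Speed limits (rad/s): [2.57, 2.57, 3.14, 3.14, 3.14, 3.14].

INTERFACE

Orientations are given as a rotation vector (axis times angle).
In Python, from cell import manip gives the robot as it stands. The module is installed in compiled form; this text tells all that it offers.
- The arm moves only by the tool send_rows, never from a script. Its argument "moves" is a list of rows, each an object with "offset": the shift along the tool's x, y, z scaled (see below), a list of three; "turn": the turn about the tool's z scaled (see below). In form: [{"offset": [x, y, z], "turn": turn}, ...]. A call has exactly 8 rows; each row is the pose to reach, as a shift and turn from the pose commanded when the call began, along the tool's axes at that moment; what a row does not reach only later rows make up. The controller multiplies each number of a shift by 0.25 m and each number of a turn by 60 degrees. A row lasts 1/12 s, in which the tool goes at most 41.7 mm and 7.16 degrees, less where a joint would pass 70% of its speed; a pose out of reach is approached as far as the arm can. A call with a number of a shift or a turn outside -1 to 1 is refused whole. A call with a gripper value outside its range is refused whole. "grip" is the gripper command: -1 is fully open, 1 is shut, values between are in proportion, set as the call begins (left out, the last holds). The fingers move at their own pace and stop on an object; the grip force is fixed at half the most. Time passes only in rows, so rows that repeat a pose let the fingers close, or fill a call up. It gives the time, the measured TCP pose, the force, the opening and the grip force at its end, in the units of the state.
- manip.observe(): the state, without advancing time (a new reading comes with each control period).
- manip.camera(name): name is "scene" or "top" or "wrist"; returns a dict with "color" (384x512x3 uint8, blue, green, red), "z_map" (384x512 float32, m along the optical axis (not along the pixel's ray), 0 where there is no reading), "K" (3x3 intrinsics, pixels), "distortion" ([k1, k2, p1, p2, k3] as OpenCV has them; the pictures are not rectified), "extrinsics" (4x4, takes a point from camera to world coordinates); the wrist camera has in their place "tool_from_camera" (4x4, takes a point from camera to tool coordinates, whose origin is the TCP and whose axes are the flange's). Camera axes: x right, y up, looking along -z (the intrinsics and any distortion apply to the point x, -y, -z); pixel columns grow to the right and rows downward; lengths in m; the calibration is good to about 2 mm. A picture is of the moment at which its call begins: read the wrist's pose just before it.
- manip.sign_off(): hands the job in; it is judged then, once.
The state is a dict: "time_s": time; "joint_positions": joint angles; "qd": joint speeds; "tau": joint torques, N m; "eef_pos": TCP position; "ee_rot": TCP orientation; "force": force on the tool from outside, world axes, zero at the start; "ft_torque": the same for the moment, N m; "width": opening from 0.0 (shut) to 1.0 (fully open); "grip_force": force on a finger pad.
Only numpy, scipy, OpenCV 4.12 (cv2) and the standard library are available. Lean on these libraries where they do the work, as an engineer would, in place of code of your own. Each camera call takes 0.05 s, during which the arm holds its last target. There are 200 camera calls.

## Working session

There is one attempt and no reset: what is moved stays moved. The work goes in short steps, Python scripts to look and compute and a tool call to move; the robot and the scene stay as the last step left them, time stands still between calls to the robot, and variables do not carry over. Pictures are saved under pics/ and viewed, at most 10 in all, crops included, and the job is handed in when it is done.

Besides the shell and the picture viewer there is one more tool, called after "Call:" as name(argument=value, ...), one argument or row to a line, values as JSON. send_rows: Moves the arm, as the interface text tells. Shifts and turns lie within -1 to 1; 1 stands for 0.25 m of shift or 60 degrees of turn. Its arguments: {"type":"object","properties":{"moves":{"type":"array"},"grip":{"type":"number"}},"required":["moves"]}

```bash
mkdir -p pics; cat > h.py <<'E'
import numpy as np, cv2, pickle
from cell import manip
from scipy.spatial.transform import Rotation as R
def snap(name):
    s=manip.observe(); c=manip.camera(name)
    if 'extrinsics' in c: T=np.array(c['extrinsics'])
    else:
        W=np.eye(4); W[:3,:3]=R.from_rotvec(s['ee_rot']).as_matrix(); W[:3,3]=s['eef_pos']; T=W@np.array(c['tool_from_camera'])
    c['T']=T; pickle.dump(c,open(f'{name}.pkl','wb')); return c
def load(n): return pickle.load(open(f'{n}.pkl','rb'))
def cloud(c):
    h,w=c['z_map'].shape; u,v=np.meshgrid(np.arange(w),np.arange(h))
    p=cv2.undistortPoints(np.stack([u,v],-1).reshape(-1,1,2).astype(float),np.array(c['K'],float),np.array(c['distortion'],float)).reshape(h,w,2)
    z=c['z_map']; P=np.stack([p[...,0]*z,-p[...,1]*z,-z],-1)
    return P@c['T'][:3,:3].T+c['T'][:3,3]
def ray(c,u,v,zw):
    p=cv2.undistortPoints(np.array([[[u,v]]],float),np.array(c['K'],float),np.array(c['distortion'],float)).ravel()
    d=c['T'][:3,:3]@np.array([p[0],-p[1],-1]); o=c['T'][:3,3]; return o+d*(zw-o[2])/d[2]
E
python3 - <<'E'
from h import *
a=snap('scene');b=snap('top')
cv2.imwrite('pics/a.png',a['color']);cv2.imwrite('pics/b.png',b['color'])
s=manip.observe();print(s['eef_pos'],s['ee_rot'],s['force'],s['width'])
print(R.from_rotvec(s['ee_rot']).as_matrix().round(3))
E
```

```text
[0.16485534 0.62820468 0.20448275] [-4.02265286e-01 -3.11521865e+00  2.52636465e-03] [-0.11136199 -0.27098422  0.55885444] 0.9968668718802244
[[-0.967  0.254 -0.001]
 [ 0.254  0.967 -0.002]
 [ 0.    -0.002 -1.   ]]
```

View pics/a.png

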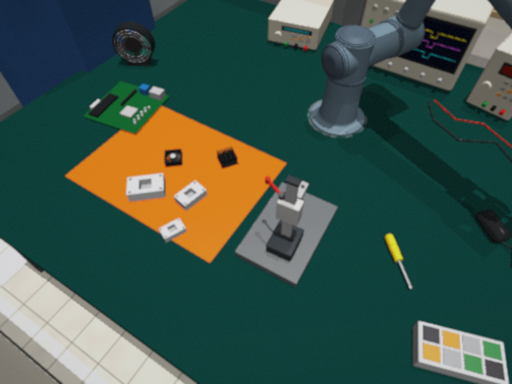

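View pics/b.png

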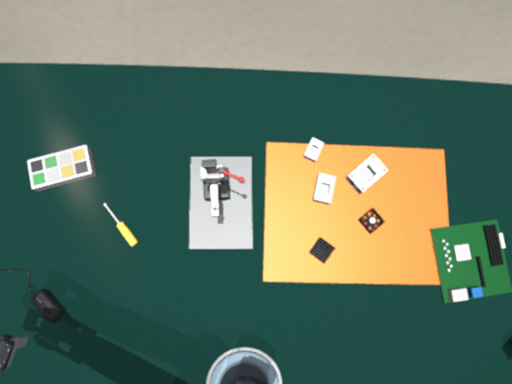

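The top view shows three silver housings: small (314,149), middle (325,188) and large (368,173). The gauge is at (215,185). I'll measure the sizes from depth and confirm in an enlarged crop.

```bash
python3 - <<'E'
from h import *
b=load('top');P=cloud(b);im=b['color'].astype(int)
sat=im.max(2)-im.min(2)
for (u,v) in [(314,149),(325,188),(368,173)]:
    r=26
    M=np.zeros(sat.shape,bool);M[v-r:v+r,u-r:u+r]=1
    m=(M&(P[...,2]>0.012)&(P[...,2]<.06)&(sat<60)).astype(np.uint8)
    n,l=cv2.connectedComponents(m);k=l[v-4:v+5,u-4:u+5];k=np.bincount(k[k>0]).argmax()
    q=P[l==k]; rc=cv2.minAreaRect(q[:,:2].astype(np.float32)*1000)
    print((u,v),rc,np.percentile(q[:,2],[50,90]),len(q))
# plate
g=P[150:255,185:258].reshape(-1,3); pm=g[(g[:,2]>.018)&(g[:,2]<.032)]
print('plate',cv2.minAreaRect(pm[:,:2].astype(np.float32)*1000),np.median(pm[:,2]))
c=cv2.resize(b['color'][130:255,185:395],None,fx=3.8,fy=3.8,interpolation=cv2.INTER_CUBIC);cv2.imwrite('pics/c.png',c)
a=load('scene');c=cv2.resize(a['color'][165:285,115:320],None,fx=3.9,fy=3.9,interpolation=cv2.INTER_CUBIC);cv2.imwrite('pics/d.png',c)
E
```

```text
(314, 149) ((754.0060424804688, -209.62188720703125), (43.234092712402344, 72.42877960205078), 64.83661651611328) [0.02237369 0.02580073] 228
(325, 188) ((621.95361328125, -242.97091674804688), (57.13856887817383, 91.98188018798828), 79.26254272460938) [0.02944887 0.03296384] 422
(368, 173) ((675.1188354492188, -386.5475769042969), (73.33934020996094, 120.63186645507812), 41.14920425415039) [0.03867868 0.04208836] 727
plate ((566.0027465820312, 91.00897216796875), (297.4322204589844, 197.02906799316406), 1.813774585723877) 0.024197838338438582
```

View pics/c.png

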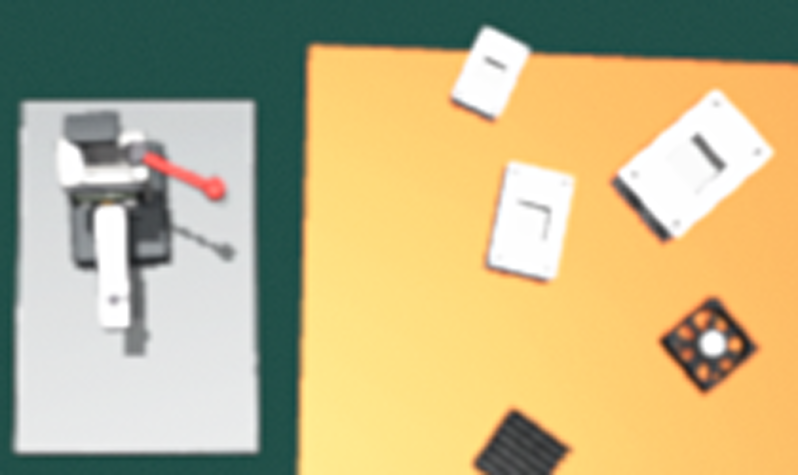

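View pics/d.png

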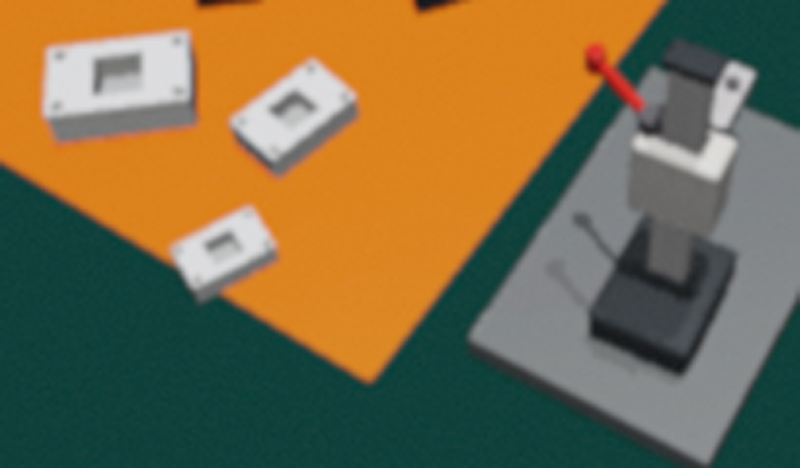

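The crop confirms it: the middle-sized housing is at (530,220) in the crop, about 57x92 mm and 30 mm high, with its pocket up. Next I'll measure the gauge jaw.

```bash
python3 - <<'E'
from h import *
b=load('top');P=cloud(b)
print(b['T'][:3,3])
sub=P[150:230,192:250]; im=b['color'][150:230,192:250].astype(int)
g=sub.reshape(-1,3); 
h,e=np.histogram(g[:,2],bins=np.arange(.03,.34,.01)); print([(round(x,2),n) for x,n in zip(e,h) if n])
# jaw crop px (98-130, 205-330) in /3.8 +185,130
q=P[187:216,209:222].reshape(-1,3); q=q[q[:,2]>.07]; print('jaw z',np.median(q[:,2]),cv2.minAreaRect(q[:,:2].astype(np.float32)*1000),len(q))
for z0,z1 in[(.09,.13),(.13,.16),(.16,.19),(.19,.22),(.22,.28),(.28,.4)]:
    q=g[(g[:,2]>z0)&(g[:,2]<z1)]
    if len(q)>4: print(z0,len(q),np.median(q[:,2]),q.min(0).round(3),q.max(0).round(3))
# red
red=(im[...,2]-im[...,1]>80)&(im[...,2]-im[...,0]>80)
q=sub[red]; q=q[q[:,2]>.1]; o=np.argsort(q[:,1]); print('red',q[o].round(3)[::4], len(q))
E
```

```text
[0.37043054 0.01793134 1.25245784]
[(np.float64(0.03), np.int64(22)), (np.float64(0.04), np.int64(13)), (np.float64(0.05), np.int64(97)), (np.float64(0.06), np.int64(199)), (np.float64(0.07), np.int64(18)), (np.float64(0.08), np.int64(1)), (np.float64(0.09), np.int64(1)), (np.float64(0.16), np.int64(7)), (np.float64(0.17), np.int64(44)), (np.float64(0.18), np.int64(201)), (np.float64(0.19), np.int64(24)), (np.float64(0.2), np.int64(15)), (np.float64(0.21), np.int64(15)), (np.float64(0.22), np.int64(63)), (np.float64(0.23), np.int64(170)), (np.float64(0.24), np.int64(90)), (np.float64(0.25), np.int64(38)), (np.float64(0.26), np.int64(11)), (np.float64(0.27), np.int64(11)), (np.float64(0.28), np.int64(11)), (np.float64(0.29), np.int64(8)), (np.float64(0.31), np.int64(84)), (np.float64(0.32), np.int64(33))]
jaw z 0.18227323028829157 ((484.9667053222656, 75.34790802001953), (252.4721221923828, 43.801795959472656), 16.78207778930664) 224
0.16 252 0.18228992467257654 [0.499 0.077 0.163] [0.6   0.129 0.19 ]
0.19 54 0.20242719219538796 [0.518 0.075 0.19 ] [0.616 0.13  0.22 ]
0.22 383 0.23459720592268107 [0.585 0.02  0.22 ] [0.633 0.135 0.28 ]
0.28 136 0.3188090491719237 [0.603 0.088 0.281] [0.626 0.124 0.323]
red [[0.588 0.02  0.241]
 [0.586 0.023 0.25 ]
 [0.598 0.023 0.247]
 [0.594 0.026 0.254]
 [0.592 0.028 0.25 ]
 [0.592 0.031 0.248]
 [0.594 0.034 0.249]
 [0.597 0.037 0.248]
 [0.595 0.042 0.247]
 [0.6   0.045 0.247]
 [0.603 0.047 0.246]
 [0.6   0.053 0.245]
 [0.603 0.055 0.245]
 [0.603 0.061 0.244]
 [0.607 0.064 0.248]
 [0.61  0.066 0.247]
 [0.61  0.072 0.245]
 [0.61  0.074 0.246]] 69
```

Plan: grasp the housing across its 56 mm width. Set it on the plate in front and to the right of the jaw, with its long axis across, then slide it under the probe with the open gripper's outer finger, because the gripper body can't pass under the jaw. First, travel and a look from the wrist.

```bash
cat >> h.py <<'E'
def go(x,y,z,yaw):  # yaw = angle (deg) of tool y in world
    s=manip.observe(); M=R.from_rotvec(s['ee_rot']).as_matrix()
    d=M.T@(np.array([x,y,z])-s['eef_pos'])
    y0=np.degrees(np.arctan2(M[1,1],M[0,1])); t=-((yaw-y0+180)%360-180)
    print('t %.2f pos %s yaw %.1f F %s w %.3f | offset %s turn %.3f'%(s['time_s'],s['eef_pos'].round(4),y0,np.round(s['force'],1),s['width'],(d/.25).round(3),t/60))
E
python3 - <<'E'
from h import *
go(.40,.44,.25,75.3);go(.42,.18,.25,75.3); go(.48,0,.25,79.3); go(.622,-.243,.2,79.3)
print(np.array(manip.camera('wrist')['tool_from_camera']).round(3))
b=load('top');P=cloud(b)[150:230,192:250].reshape(-1,3)
q=P[(P[:,2]>.172)&(P[:,2]<.192)&(P[:,0]<.585)&(P[:,0]>.495)]
for x in np.arange(.495,.585,.01):
    k=q[(q[:,0]>x)&(q[:,0]<x+.01)]; print(round(x,3),k[:,1].min().round(4),k[:,1].max().round(4),len(k)) if len(k) else 0
E
```

```text
t 0.10 pos [0.1649 0.6282 0.2045] yaw 75.3 F [-0.1 -0.3  0.6] w 0.997 | offset [-1.101 -0.489 -0.182] turn -0.000
t 0.10 pos [0.1649 0.6282 0.2045] yaw 75.3 F [-0.1 -0.3  0.6] w 0.997 | offset [-1.442 -1.475 -0.18 ] turn -0.000
t 0.10 pos [0.1649 0.6282 0.2045] yaw 75.3 F [-0.1 -0.3  0.6] w 0.997 | offset [-1.857 -2.11  -0.179] turn -0.067
t 0.10 pos [0.1649 0.6282 0.2045] yaw 75.3 F [-0.1 -0.3  0.6] w 0.997 | offset [-2.654 -2.906  0.022] turn -0.067
[[ 0.001  0.958  0.287  0.083]
 [ 1.    -0.001 -0.001  0.   ]
 [-0.001  0.287 -0.958 -0.178]
 [ 0.     0.     0.     1.   ]]
0.495 0.084 0.1034 19
0.505 0.0842 0.1037 25
0.515 0.0873 0.1041 26
0.525 0.0877 0.1048 22
0.535 0.0879 0.1078 29
0.545 0.0885 0.1086 26
0.555 0.0893 0.109 27
0.565 0.0922 0.1092 22
0.575 0.0928 0.1097 27
```

Call:
send_rows(
  moves=[
    {"offset":[-0.11,-0.12,-0.1],"turn":0},
    {"offset":[-0.21,-0.25,-0.2],"turn":0},
    {"offset":[-0.32,-0.37,-0.2],"turn":0},
    {"offset":[-0.43,-0.49,-0.2],"turn":0},
    {"offset":[-0.53,-0.61,-0.2],"turn":0},
    {"offset":[-0.64,-0.74,-0.2],"turn":0},
    {"offset":[-0.74,-0.86,-0.2],"turn":0},
    {"offset":[-0.85,-0.98,-0.2],"turn":0},
  ],
  grip=-1,
)

```text
time_s: 0.82
eef_pos: [0.3067, 0.3392, 0.2552]
ee_rot: [0.401, 3.116, -0.0]
force: [0.2, -0.9, -0.7]
width: 0.999
grip_force: 0.0
```

Call:
send_rows(
  moves=[
    {"offset":[-0.11,-0.12,0],"turn":0},
    {"offset":[-0.21,-0.25,0],"turn":0},
    {"offset":[-0.32,-0.37,0],"turn":0},
    {"offset":[-0.43,-0.49,0],"turn":0},
    {"offset":[-0.53,-0.61,0],"turn":0},
    {"offset":[-0.64,-0.74,0],"turn":0},
    {"offset":[-0.74,-0.86,0],"turn":0},
    {"offset":[-0.85,-0.98,0],"turn":0},
  ],
)

```text
time_s: 1.48
eef_pos: [0.4502, 0.0481, 0.2554]
ee_rot: [0.403, 3.115, 0.0]
force: [0.9, 0.4, -0.3]
width: 0.996
grip_force: 0.0
```

Call:
send_rows(
  moves=[
    {"offset":[-0.12,-0.12,0],"turn":0},
    {"offset":[-0.24,-0.24,0],"turn":0},
    {"offset":[-0.36,-0.36,0],"turn":0},
    {"offset":[-0.48,-0.48,0],"turn":-0.06},
    {"offset":[-0.6,-0.6,0.05],"turn":-0.06},
    {"offset":[-0.7,-0.72,0.1],"turn":-0.06},
    {"offset":[-0.8,-0.84,0.15],"turn":-0.06},
    {"offset":[-0.85,-0.92,0.2],"turn":-0.06},
  ],
)

```text
time_s: 2.15
eef_pos: [0.5981, -0.2294, 0.2045]
ee_rot: [0.306, 3.126, -0.001]
force: [0.2, -0.2, 0.0]
width: 0.996
grip_force: 0.0
```

```bash
python3 - <<'E'
from h import *
go(.622,-.243,.15,79.3)
c=snap('wrist'); cv2.imwrite('pics/w1.png',c['color'])
P=cloud(c); q=P.reshape(-1,3); q=q[(q[:,2]>.024)&(q[:,2]<.036)&(abs(q[:,0]-.622)<.08)&(abs(q[:,1]+.243)<.07)]
print(len(q),np.median(q[:,2]),cv2.minAreaRect(q[:,:2].astype(np.float32)*1000))
E
```

```text
t 2.15 pos [ 0.5981 -0.2294  0.2045] yaw 78.8 F [ 0.2 -0.2  0. ] w 0.996 | offset [-0.104 -0.035  0.218] turn -0.008
2125 0.028593846492426356 ((623.4434204101562, -240.84371948242188), (56.169761657714844, 90.81050109863281), 78.93144989013672)
```

View pics/w1.png

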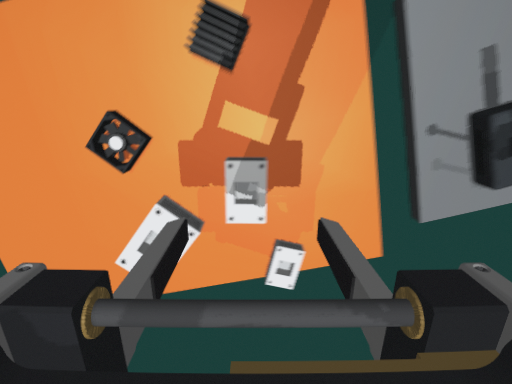

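The middle housing is at (246,190) with its pocket up, and the space around it is clear for the fingers. I'll descend and grasp.

Call:
send_rows(
  moves=[
    {"offset":[-0.107,-0.026,0.05],"turn":0},
    {"offset":[-0.107,-0.026,0.2],"turn":0},
    {"offset":[-0.107,-0.026,0.35],"turn":0},
    {"offset":[-0.107,-0.026,0.5],"turn":0},
    {"offset":[-0.107,-0.026,0.62],"turn":0},
    {"offset":[-0.107,-0.026,0.72],"turn":0},
    {"offset":[-0.107,-0.026,0.78],"turn":0},
    {"offset":[-0.107,-0.026,0.78],"turn":0},
  ],
)

```text
time_s: 2.87
eef_pos: [0.6193, -0.2362, 0.0061]
ee_rot: [-0.304, -3.12, -0.005]
force: [-0.4, 0.5, -1.2]
width: 1.001
grip_force: 0.0
```

Call:
send_rows(
  moves=[
    {"offset":[0,0,0],"turn":0},
    {"offset":[0,0,0],"turn":0},
    {"offset":[0,0,0],"turn":0},
    {"offset":[0,0,0],"turn":0},
    {"offset":[0,0,0],"turn":0},
    {"offset":[0,0,0],"turn":0},
    {"offset":[0,0,0],"turn":0},
    {"offset":[0,0,0],"turn":0},
  ],
  grip=1,
)

```text
time_s: 3.53
eef_pos: [0.6228, -0.239, 0.0118]
ee_rot: [0.304, 3.125, -0.003]
force: [-1.8, -3.5, 5.7]
width: 0.592
grip_force: 30.0
```

Call:
send_rows(
  moves=[
    {"offset":[0,0,-0.12],"turn":0},
    {"offset":[0,0,-0.28],"turn":0.1},
    {"offset":[0.12,0.06,-0.4],"turn":0.2},
    {"offset":[0.24,0.12,-0.5],"turn":0.3},
    {"offset":[0.36,0.18,-0.6],"turn":0.4},
    {"offset":[0.48,0.24,-0.6],"turn":0.5},
    {"offset":[0.6,0.3,-0.6],"turn":0.6},
    {"offset":[0.69,0.35,-0.6],"turn":0.7},
  ],
)

```text
time_s: 4.2
eef_pos: [0.467, -0.1165, 0.1593]
ee_rot: [-1.41, -2.804, -0.002]
force: [-0.1, 0.9, -3.0]
width: 0.596
grip_force: 30.0
```

```bash
python3 - <<'E'
from h import *
go(.475,-.05,.16,5);go(.486,.04,.16,5)
c=snap('wrist'); cv2.imwrite('pics/w2.png',c['color'])
E
```

```text
t 4.20 pos [ 0.467  -0.1165  0.1593] yaw 36.6 F [-0.1  0.9 -3. ] w 0.596 | offset [ 0.194  0.184 -0.002] turn 0.527
t 4.20 pos [ 0.467  -0.1165  0.1593] yaw 36.6 F [-0.1  0.9 -3. ] w 0.596 | offset [ 0.457  0.434 -0.001] turn 0.527
```

Call:
send_rows(
  moves=[
    {"offset":[0,0,0],"turn":0.1},
    {"offset":[0.04,0.04,0],"turn":0.2},
    {"offset":[0.08,0.08,0],"turn":0.3},
    {"offset":[0.12,0.12,0],"turn":0.4},
    {"offset":[0.16,0.16,0],"turn":0.5},
    {"offset":[0.194,0.184,0],"turn":0.527},
    {"offset":[0.194,0.184,0],"turn":0.527},
    {"offset":[0.194,0.184,0],"turn":0.527},
  ],
)

```text
time_s: 4.92
eef_pos: [0.4768, -0.0518, 0.1595]
ee_rot: [-2.113, -2.322, 0.001]
force: [0.7, 0.3, -2.1]
width: 0.597
grip_force: 30.0
```

```bash
python3 - <<'E'
from h import *
go(.486,.04,.1,5);go(.486,.04,.038,5)
c=snap('wrist'); cv2.imwrite('pics/w2.png',c['color'])
P=cloud(c).reshape(-1,3); P=P[(P[:,1]>.02)&(P[:,1]<.2)]
q=P[(P[:,2]>.172)&(P[:,2]<.192)&(P[:,0]<.58)&(P[:,0]>.48)&(P[:,1]>.07)]
print(len(q),np.median(q[:,2]) if len(q) else 0, cv2.minAreaRect(q[:,:2].astype(np.float32)*1000) if len(q)>3 else 0)
E
```

```text
t 4.92 pos [ 0.4768 -0.0518  0.1595] yaw 5.4 F [ 0.7  0.3 -2.1] w 0.597 | offset [0.362 0.072 0.238] turn 0.007
t 4.92 pos [ 0.4768 -0.0518  0.1595] yaw 5.4 F [ 0.7  0.3 -2.1] w 0.597 | offset [0.362 0.072 0.486] turn 0.007
1496 0.17912339736268998 ((541.0087280273438, 92.31915283203125), (78.59230041503906, 4.484397888183594), 4.650926113128662)
```

View pics/w2.png

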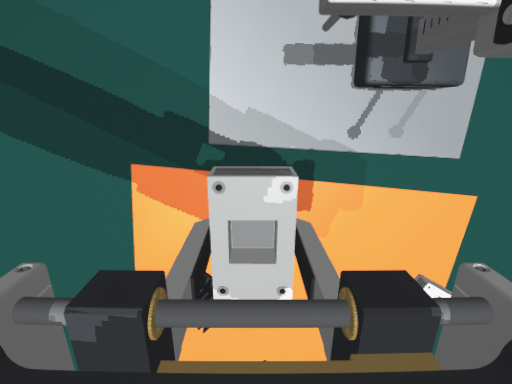

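Call:
send_rows(
  moves=[
    {"offset":[0.1,0.048,0],"turn":0},
    {"offset":[0.2,0.048,0.06],"turn":0},
    {"offset":[0.3,0.048,0.16],"turn":0},
    {"offset":[0.362,0.048,0.26],"turn":0},
    {"offset":[0.362,0.048,0.36],"turn":0},
    {"offset":[0.362,0.048,0.43],"turn":0},
    {"offset":[0.362,0.048,0.46],"turn":0},
    {"offset":[0.362,0.048,0.46],"turn":0},
  ],
)

```text
time_s: 5.63
eef_pos: [0.4794, 0.0386, 0.0435]
ee_rot: [-2.115, -2.318, 0.004]
force: [-0.8, 0.9, -2.8]
width: 0.588
grip_force: 30.0
```

Call:
send_rows(
  moves=[
    {"offset":[0,0,0.004],"turn":0},
    {"offset":[0,0,0.008],"turn":0},
    {"offset":[0,0,0.012],"turn":0},
    {"offset":[0,0,0.016],"turn":0},
    {"offset":[0,0,0.02],"turn":0},
    {"offset":[0,0,0.024],"turn":0},
    {"offset":[0,0,0.024],"turn":0},
    {"offset":[0,0,0.024],"turn":0},
  ],
)

```text
time_s: 6.3
eef_pos: [0.481, 0.0389, 0.0395]
ee_rot: [2.117, 2.321, -0.0]
force: [0.3, 0.2, -2.7]
width: 0.594
grip_force: 30.0
```

Call:
send_rows(
  moves=[
    {"offset":[0,0,0.003],"turn":0},
    {"offset":[0,0,0.006],"turn":0},
    {"offset":[0,0,0.009],"turn":0},
    {"offset":[0,0,0.012],"turn":0},
    {"offset":[0,0,0.014],"turn":0},
    {"offset":[0,0,0.014],"turn":0},
    {"offset":[0,0,0.014],"turn":0},
    {"offset":[0,0,0.014],"turn":0},
  ],
)

```text
time_s: 6.97
eef_pos: [0.4811, 0.0389, 0.0368]
ee_rot: [-2.116, -2.321, 0.001]
force: [-3.6, 0.6, 5.7]
width: 0.592
grip_force: 30.0
```

Call:
send_rows(
  moves=[
    {"offset":[0,0,0],"turn":0},
    {"offset":[0,0,0],"turn":0},
    {"offset":[0,0,0],"turn":0},
    {"offset":[0,0,0],"turn":0},
    {"offset":[0,0,-0.05],"turn":0},
    {"offset":[0,0,-0.2],"turn":0},
    {"offset":[0,0,-0.36],"turn":0},
    {"offset":[0,0,-0.52],"turn":0},
  ],
  grip=-1,
)

```text
time_s: 7.63
eef_pos: [0.4803, 0.039, 0.1669]
ee_rot: [-2.116, -2.32, 0.001]
force: [0.9, -0.9, -0.0]
width: 1.0
grip_force: 0.0
```

```bash
python3 - <<'E'
from h import *
go(.40,-.03,.2,94.7)
c=snap('top'); P=cloud(c)[140:260,185:262]; 
q=P.reshape(-1,3)
h=q[(q[:,2]>.045)&(q[:,2]<.06)&(q[:,0]<.53)]; print(len(h),cv2.minAreaRect(h[:,:2].astype(np.float32)*1000))
cv2.imwrite('pics/t2.png',cv2.resize(c['color'][140:260,185:262],None,fx=5,fy=5,interpolation=cv2.INTER_CUBIC))
E
```

```text
t 7.63 pos [0.4803 0.039  0.1669] yaw 5.3 F [ 0.9 -0.9 -0. ] w 1.000 | offset [-0.245 -0.345 -0.132] turn -1.491
21 ((461.2115173339844, 28.228683471679688), (36.278846740722656, 95.14141082763672), 27.740360260009766)
```

Call:
send_rows(
  moves=[
    {"offset":[-0.03,-0.04,-0.05],"turn":0},
    {"offset":[-0.06,-0.1,-0.13],"turn":-0.1},
    {"offset":[-0.1,-0.17,-0.13],"turn":-0.2},
    {"offset":[-0.15,-0.24,-0.13],"turn":-0.3},
    {"offset":[-0.2,-0.3,-0.13],"turn":-0.42},
    {"offset":[-0.245,-0.345,-0.13],"turn":-0.54},
    {"offset":[-0.245,-0.345,-0.13],"turn":-0.66},
    {"offset":[-0.245,-0.345,-0.13],"turn":-0.78},
  ],
)

```text
time_s: 8.35
eef_pos: [0.4005, -0.0307, 0.1984]
ee_rot: [1.018, 2.971, -0.0]
force: [0.3, 1.0, -0.0]
width: 0.996
grip_force: 0.0
```

Call:
send_rows(
  moves=[
    {"offset":[0,0,0],"turn":-0.12},
    {"offset":[0,0,0],"turn":-0.24},
    {"offset":[0,0,0],"turn":-0.36},
    {"offset":[0,0,0],"turn":-0.48},
    {"offset":[0,0,0],"turn":-0.6},
    {"offset":[0,0,0],"turn":-0.71},
    {"offset":[0,0,0],"turn":-0.71},
    {"offset":[0,0,0],"turn":-0.71},
  ],
)

```text
time_s: 9.02
eef_pos: [0.4008, -0.0301, 0.1983]
ee_rot: [-0.119, 3.139, -0.0]
force: [-0.1, -0.5, -0.4]
width: 1.0
grip_force: 0.0
```

```bash
cat > look.py <<'E'
from h import *
def look(name):
    go(.4327,-.0186,.035,94.7)
    c=snap('wrist'); cv2.imwrite(f'pics/{name}.png',c['color']); P=cloud(c).reshape(-1,3)
    P=P[(P[:,1]<.25)&(P[:,1]>-.05)]
    p=P[(P[:,2]>.015)&(P[:,2]<.033)&(P[:,0]>.4)&(P[:,0]<.72)]; print('plate z',np.median(p[:,2]))
    h=P[(P[:,2]>.045)&(P[:,2]<.062)&(P[:,0]<.56)&(P[:,0]>.44)]
    if len(h)>9: print('housing',len(h),cv2.minAreaRect(h[:,:2].astype(np.float32)*1000),np.median(h[:,2]))
    j=P[(P[:,2]>.165)&(P[:,2]<.192)&(P[:,0]>.47)&(P[:,0]<.585)&(P[:,1]>.06)]
    if len(j)>9: print('jaw',len(j),cv2.minAreaRect(j[:,:2].astype(np.float32)*1000),np.median(j[:,2]),j.min(0),j.max(0))
    return c,P
E
python3 -c "
from look import *
look('w3')"
```

```text
t 9.02 pos [ 0.4008 -0.0301  0.1983] yaw 94.3 F [-0.1 -0.5 -0.4] w 1.000 | offset [-0.131  0.036  0.653] turn -0.006
plate z 0.023787425735114054
housing 1814 ((481.4109191894531, 37.96748352050781), (57.674354553222656, 88.86749267578125), 5.224724769592285) 0.053554175483396665
jaw 183 ((536.927978515625, 93.06321716308594), (31.509212493896484, 5.116344928741455), 5.628201484680176) 0.17253102421231883 [0.52145146 0.08946637 0.1650803 ] [0.5527551  0.0954972  0.18257296]
```

View pics/w3.png

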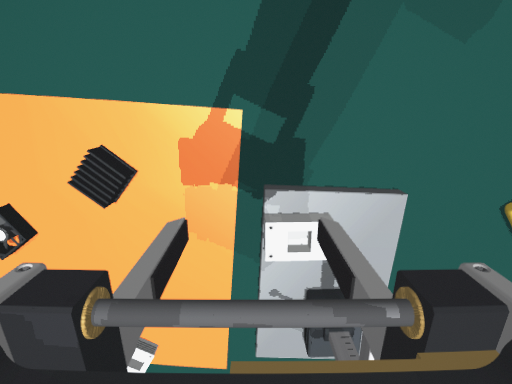

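Housing (300,242) stands square on the plate at (.481,.038). I'll descend behind it and push it ahead.

Call:
send_rows(
  moves=[
    {"offset":[-0.04,0.02,0.1],"turn":0},
    {"offset":[-0.08,0.036,0.2],"turn":0},
    {"offset":[-0.128,0.036,0.32],"turn":0},
    {"offset":[-0.128,0.036,0.44],"turn":0},
    {"offset":[-0.128,0.036,0.54],"turn":0},
    {"offset":[-0.128,0.036,0.61],"turn":0},
    {"offset":[-0.128,0.036,0.652],"turn":0},
    {"offset":[-0.128,0.036,0.652],"turn":0},
  ],
)

```text
time_s: 9.73
eef_pos: [0.4298, -0.0179, 0.0329]
ee_rot: [0.12, -3.134, -0.003]
force: [0.3, 0.1, -0.1]
width: 0.999
grip_force: 0.0
```

Call:
send_rows(
  moves=[
    {"offset":[-0.03,0,0],"turn":0},
    {"offset":[-0.06,0,0],"turn":0},
    {"offset":[-0.09,0,0],"turn":0},
    {"offset":[-0.12,0,0],"turn":0},
    {"offset":[-0.15,0,0],"turn":0},
    {"offset":[-0.17,0,0],"turn":0},
    {"offset":[-0.17,0,0],"turn":0},
    {"offset":[-0.17,0,0],"turn":0},
  ],
)

```text
time_s: 10.4
eef_pos: [0.4752, -0.0152, 0.0357]
ee_rot: [-0.123, 3.137, -0.0]
force: [0.3, -0.7, 0.4]
width: 0.999
grip_force: 0.0
```

```bash
python3 -c "
from look import *
c,P=look('w4')
s=snap('scene');Q=cloud(s)[165:290,200:345].reshape(-1,3)
h=Q[(Q[:,2]>.05)&(Q[:,2]<.058)&(Q[:,0]<.56)&(Q[:,0]>.44)&(Q[:,1]<.09)&(Q[:,1]>-.02)];print(len(h),h.min(0) if len(h) else 0,h.max(0) if len(h) else 0)
"
```

```text
t 10.40 pos [ 0.4752 -0.0152  0.0357] yaw 94.5 F [ 0.3 -0.7  0.4] w 0.999 | offset [ 0.171 -0.     0.002] turn -0.003
plate z 0.023952276324644778
housing 3734 ((488.99615478515625, 36.5797119140625), (54.783451080322266, 94.2322769165039), 11.54747486114502) 0.053721049645780825
122 [ 0.48905034 -0.0047258   0.05038183] [0.54285621 0.03249868 0.0576099 ]
```

View pics/w4.png

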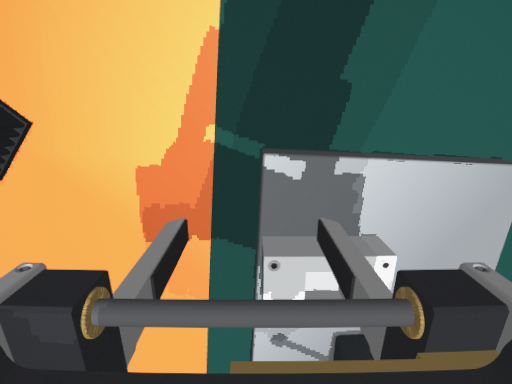

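Housing is square to the tool: rear screws at (274,265) and (386,265), near-edge top corners around (262,258).

```bash
python3 -c "
from look import *
c=load('wrist')
for p in [(274,265),(386,265)]: print(ray(c,*p,.054))
P=cloud(c).reshape(-1,3)
h=P[(P[:,2]>.05)&(P[:,2]<.058)&(P[:,0]>.44)]
for y in np.arange(-.02,.1,.01):
  k=h[(h[:,1]>y)&(h[:,1]<y+.01)]
  if len(k): print(y.round(3),k[:,0].min().round(4),k[:,0].max().round(4),len(k))
"
```

```text
[0.49227546 0.00081567 0.054     ]
[0.486711   0.07710761 0.054     ]
-0.01 0.4848 0.522 380
0.0 0.4843 0.5207 676
0.01 0.4831 0.52 678
0.02 0.4829 0.5188 417
0.03 0.4615 0.4953 322
0.04 0.4616 0.4942 21
0.06 0.4797 0.576 148
0.07 0.4791 0.5753 384
0.08 0.4789 0.5741 212
```

Call:
send_rows(
  moves=[
    {"offset":[-0.02,0,0],"turn":0},
    {"offset":[-0.035,0,0],"turn":0},
    {"offset":[-0.052,0,0],"turn":0},
    {"offset":[-0.052,0,0],"turn":0},
    {"offset":[-0.052,0,0],"turn":0},
    {"offset":[0.0,0,0],"turn":0},
    {"offset":[0.06,0,0],"turn":0},
    {"offset":[0.12,0,0],"turn":0},
  ],
)

```text
time_s: 11.17
eef_pos: [0.4444, -0.0177, 0.0356]
ee_rot: [-0.124, 3.138, -0.0]
force: [0.7, -0.8, 0.5]
width: 1.001
grip_force: 0.0
```

```bash
python3 -c "
from look import *
go(.46,-.09,.11,94.7)
s=snap('scene'); cv2.imwrite('pics/s2.png',cv2.resize(s['color'][170:270,225:345],None,fx=6,fy=6,interpolation=cv2.INTER_CUBIC))
"
```

```text
t 11.17 pos [ 0.4444 -0.0177  0.0356] yaw 94.5 F [ 0.7 -0.8  0.5] w 1.001 | offset [-0.04  -0.293 -0.297] turn -0.003
```

View pics/s2.png

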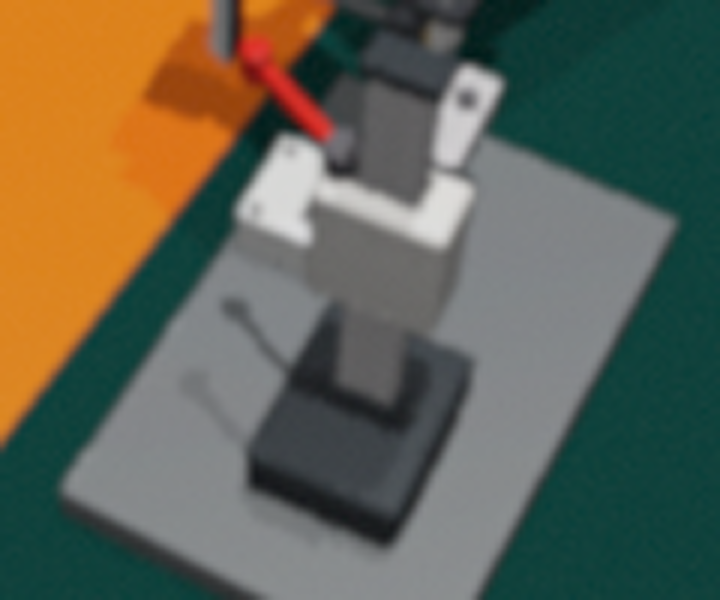

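Call:
send_rows(
  moves=[
    {"offset":[0.0,0,-0.12],"turn":0},
    {"offset":[0.0,-0.05,-0.24],"turn":0},
    {"offset":[0.0,-0.15,-0.24],"turn":0},
    {"offset":[-0.05,-0.25,-0.24],"turn":0},
    {"offset":[-0.17,-0.25,-0.24],"turn":0},
    {"offset":[-0.28,-0.25,-0.24],"turn":0},
    {"offset":[-0.335,-0.25,-0.24],"turn":0},
    {"offset":[-0.335,-0.25,-0.24],"turn":0},
  ],
)

```text
time_s: 11.88
eef_pos: [0.5358, -0.0738, 0.0961]
ee_rot: [-0.124, 3.136, -0.001]
force: [-0.2, -0.6, 0.6]
width: 1.002
grip_force: 0.0
```

```bash
python3 -c "
from look import *
go(.5329,-.0734,.035,94.8)
c=snap('wrist');P=cloud(c).reshape(-1,3)
h=P[(P[:,2]>.05)&(P[:,2]<.058)&(P[:,0]>.44)&(P[:,0]<.57)&(P[:,1]<.09)&(P[:,1]>-.03)]
print(len(h),cv2.minAreaRect(h[:,:2].astype(np.float32)*1000))
for y in np.arange(-.02,.09,.01):
  k=h[(h[:,1]>y)&(h[:,1]<y+.01)]
  if len(k): print(y.round(3),k[:,0].min().round(4),k[:,0].max().round(4),len(k))
# thin rod candidates
q=P[(P[:,2]>.09)&(P[:,2]<.15)&(P[:,0]>.48)&(P[:,0]<.55)&(P[:,1]>.07)&(P[:,1]<.13)];print('rod',len(q),q.min(0) if len(q) else 0,q.max(0) if len(q) else 0, np.median(q,0) if len(q) else 0)
"
```

```text
t 11.88 pos [ 0.5358 -0.0738  0.0961] yaw 94.5 F [-0.2 -0.6  0.6] w 1.002 | offset [0.012 0.003 0.244] turn -0.005
5134 ((522.3160400390625, 40.55618667602539), (56.91883850097656, 92.33473205566406), 4.181931018829346)
-0.01 0.497 0.5418 342
0.0 0.4968 0.549 624
0.01 0.4962 0.5529 706
0.02 0.4952 0.552 505
0.03 0.4944 0.5511 328
0.04 0.4935 0.5506 316
0.05 0.4928 0.5497 537
0.06 0.4919 0.5487 694
0.07 0.491 0.5478 685
0.08 0.491 0.5474 397
rod 245 [0.51781008 0.09515166 0.09709251] [0.5238717  0.10080052 0.11861928] [0.52032662 0.09721848 0.10856479]
```

Rod found at (.521,.098); the housing is at (.522,.041) with its pocket 57 mm to the side. I'll descend and push sideways.

Call:
send_rows(
  moves=[
    {"offset":[0.015,0,0.05],"turn":0},
    {"offset":[0.015,0,0.12],"turn":0},
    {"offset":[0.015,0,0.19],"turn":0},
    {"offset":[0.015,0,0.23],"turn":0},
    {"offset":[0.015,0,0.244],"turn":0},
    {"offset":[0.015,0,0.244],"turn":0},
    {"offset":[0.015,0.02,0.244],"turn":0},
    {"offset":[0.015,0.04,0.244],"turn":0},
  ],
)

```text
time_s: 12.6
eef_pos: [0.529, -0.0636, 0.0356]
ee_rot: [-0.123, 3.137, -0.001]
force: [0.0, -0.1, 0.7]
width: 1.001
grip_force: 0.0
```

Call:
send_rows(
  moves=[
    {"offset":[0,0.03,0],"turn":0},
    {"offset":[0,0.06,0],"turn":0},
    {"offset":[0,0.09,0],"turn":0},
    {"offset":[0,0.12,0],"turn":0},
    {"offset":[0,0.15,0],"turn":0},
    {"offset":[0,0.18,0],"turn":0},
    {"offset":[0,0.2,0],"turn":0},
    {"offset":[0,0.2,0],"turn":0},
  ],
)

```text
time_s: 13.27
eef_pos: [0.5238, -0.0122, 0.0341]
ee_rot: [0.125, -3.138, -0.002]
force: [-0.5, -0.8, -1.1]
width: 0.999
grip_force: 0.0
```

```bash
cat >> look.py <<'E'
def meas():
    c=snap('wrist');P=cloud(c).reshape(-1,3)
    h=P[(P[:,2]>.05)&(P[:,2]<.058)&(P[:,0]>.46)&(P[:,0]<.57)&(P[:,1]<.16)&(P[:,1]>-.03)]
    print(len(h),cv2.minAreaRect(h[:,:2].astype(np.float32)*1000))
    for y in np.arange(-.02,.16,.01):
      k=h[(h[:,1]>y)&(h[:,1]<y+.01)]
      if len(k): print(y.round(3),k[:,0].min().round(4),k[:,0].max().round(4),len(k),k[:,1].min().round(4),k[:,1].max().round(4))
    q=P[(P[:,2]>.085)&(P[:,2]<.15)&(P[:,0]>.49)&(P[:,0]<.55)&(P[:,1]>.075)&(P[:,1]<.13)];print('rod',len(q),q.min(0) if len(q) else 0,q.max(0) if len(q) else 0, np.median(q,0) if len(q) else 0)
    f=P[(P[:,2]>.024)&(P[:,2]<.042)&(P[:,0]>.49)&(P[:,0]<.55)&(P[:,1]>.03)&(P[:,1]<.14)&(abs(P[:,2]-.032)<.006)];print('floor',len(f),f.min(0) if len(f) else 0,f.max(0) if len(f) else 0)
E
python3 -c "
from look import *
go(.5262,-.0064,.035,94.8)
meas()"
```

```text
t 13.27 pos [ 0.5238 -0.0122  0.0341] yaw 94.6 F [-0.5 -0.8 -1.1] w 0.999 | offset [-0.012  0.023 -0.004] turn -0.004
6970 ((517.8140258789062, 86.08930206298828), (56.955081939697266, 104.64471435546875), 4.650876998901367)
0.03 0.5105 0.5287 129 0.0336 0.04
0.04 0.4924 0.5145 350 0.04 0.05
0.05 0.4918 0.5255 659 0.0501 0.06
0.06 0.4909 0.5358 875 0.06 0.07
0.07 0.49 0.5457 807 0.07 0.08
0.08 0.4893 0.5468 530 0.08 0.09
0.09 0.4886 0.5373 413 0.09 0.1
0.1 0.488 0.5366 704 0.1 0.11
0.11 0.4871 0.5357 976 0.11 0.12
0.12 0.4863 0.5355 979 0.12 0.13
0.13 0.4859 0.5336 548 0.13 0.1383
rod 0 0 0 0
floor 1484 [0.49000362 0.0342277  0.02600863] [0.5348049  0.10973647 0.03798956]
```

Call:
send_rows(
  moves=[
    {"offset":[0,0.01,0],"turn":0},
    {"offset":[0,0.02,0],"turn":0},
    {"offset":[0,0.025,0],"turn":0},
    {"offset":[0,0.025,0],"turn":0},
    {"offset":[0,0.025,0],"turn":0},
    {"offset":[0,-0.05,0],"turn":0},
    {"offset":[0,-0.15,-0.05],"turn":0},
    {"offset":[0,-0.25,-0.2],"turn":0},
  ],
)

```text
time_s: 13.98
eef_pos: [0.5252, -0.0734, 0.0775]
ee_rot: [0.124, -3.129, -0.007]
force: [0.3, -0.3, -0.3]
width: 1.002
grip_force: 0.0
```

```bash
python3 -c "
from look import *
go(.43,-.06,.25,94.8)
meas()"
```

```text
t 13.98 pos [ 0.5252 -0.0734  0.0775] yaw 94.6 F [ 0.3 -0.3 -0.3] w 1.002 | offset [ 0.382  0.087 -0.686] turn -0.004
5735 ((517.3175659179688, 96.60118103027344), (57.58772277832031, 92.69078826904297), 4.65169620513916)
0.04 0.4928 0.515 21 0.049 0.05
0.05 0.4915 0.5495 818 0.05 0.06
0.06 0.4909 0.5485 774 0.06 0.07
0.07 0.4901 0.5472 747 0.07 0.08
0.08 0.4893 0.5465 388 0.08 0.0899
0.09 0.4885 0.5461 357 0.09 0.1
0.1 0.4876 0.5456 366 0.1 0.11
0.11 0.4868 0.5447 787 0.11 0.12
0.12 0.4861 0.544 735 0.12 0.13
0.13 0.4854 0.5428 640 0.13 0.14
0.14 0.5011 0.5416 102 0.14 0.1444
rod 99 [0.51801698 0.09495229 0.09673328] [0.52379195 0.10033766 0.10642347] [0.5206009  0.09707911 0.10100989]
floor 1089 [0.49002137 0.048734   0.02601439] [0.5490674  0.11514143 0.03798791]
```

Call:
send_rows(
  moves=[
    {"offset":[0,0,-0.16],"turn":0},
    {"offset":[0,0,-0.32],"turn":0},
    {"offset":[0,0,-0.48],"turn":0},
    {"offset":[0,0,-0.64],"turn":0},
    {"offset":[0,0.1,-0.71],"turn":0},
    {"offset":[-0.03,0.25,-0.71],"turn":0},
    {"offset":[-0.06,0.41,-0.71],"turn":0},
    {"offset":[-0.06,0.55,-0.71],"turn":0},
  ],
)

```text
time_s: 14.7
eef_pos: [0.5339, 0.0659, 0.2601]
ee_rot: [-0.122, 3.137, 0.001]
force: [1.0, 0.2, -0.7]
width: 1.001
grip_force: 0.0
```

```bash
python3 -c "
from look import *
go(.5278,.0986,.157,94.8)"
```

```text
t 14.70 pos [0.5339 0.0659 0.2601] yaw 94.5 F [ 1.   0.2 -0.7] w 1.001 | offset [0.015 0.132 0.412] turn -0.006
```

Call:
send_rows(
  moves=[
    {"offset":[0.015,0.07,0],"turn":0},
    {"offset":[0.015,0.132,0.04],"turn":0},
    {"offset":[0.015,0.132,0.14],"turn":0},
    {"offset":[0.015,0.132,0.24],"turn":0},
    {"offset":[0.015,0.132,0.34],"turn":0},
    {"offset":[0.015,0.132,0.4],"turn":0},
    {"offset":[0.015,0.132,0.41],"turn":0},
    {"offset":[0.015,0.132,0.41],"turn":0},
  ],
)

```text
time_s: 15.37
eef_pos: [0.5263, 0.0968, 0.1558]
ee_rot: [0.123, -3.137, -0.001]
force: [0.2, 1.1, -0.1]
width: 0.997
grip_force: 0.0
```

Call:
send_rows(
  moves=[
    {"offset":[0,0,0],"turn":0},
    {"offset":[0,0,0],"turn":0},
    {"offset":[0,0,0],"turn":0},
    {"offset":[0,0,0],"turn":0},
    {"offset":[0,0,0],"turn":0},
    {"offset":[0,0,0],"turn":0},
    {"offset":[0,0,0],"turn":0},
    {"offset":[0,0,0],"turn":0},
  ],
  grip=0.3,
)

```text
time_s: 16.03
eef_pos: [0.5269, 0.0967, 0.1567]
ee_rot: [-0.124, 3.139, -0.0]
force: [-0.2, -0.3, -0.1]
width: 0.467
grip_force: 0.0
```

Call:
send_rows(
  moves=[
    {"offset":[0,0,0],"turn":0},
    {"offset":[0,0,0],"turn":0},
    {"offset":[0,0,0],"turn":0},
    {"offset":[0,0,0],"turn":0},
    {"offset":[0,0,0],"turn":0},
    {"offset":[0,0,0],"turn":0},
    {"offset":[0,0,0],"turn":0},
    {"offset":[0,0,0],"turn":0},
  ],
  grip=1,
)

```text
time_s: 16.7
eef_pos: [0.5266, 0.1001, 0.1565]
ee_rot: [-0.125, 3.139, 0.011]
force: [0.9, 11.8, -0.7]
width: 0.213
grip_force: 29.9
```

Call:
send_rows(
  moves=[
    {"offset":[0,0.01,0.01],"turn":0},
    {"offset":[0,0.01,0.04],"turn":0},
    {"offset":[0,0.01,0.08],"turn":0},
    {"offset":[0,0.01,0.12],"turn":0},
    {"offset":[0,0.01,0.16],"turn":0},
    {"offset":[0,0.01,0.2],"turn":0},
    {"offset":[0,0.01,0.22],"turn":0},
    {"offset":[0,0.01,0.22],"turn":0},
  ],
)

```text
time_s: 17.37
eef_pos: [0.5266, 0.1002, 0.0996]
ee_rot: [-0.123, 3.139, 0.004]
force: [3.8, 5.7, -6.9]
width: 0.212
grip_force: 29.9
```

Call:
send_rows(
  moves=[
    {"offset":[0,0,0.003],"turn":0},
    {"offset":[0,0,0.006],"turn":0},
    {"offset":[0,0,0.009],"turn":0},
    {"offset":[0,0,0.012],"turn":0},
    {"offset":[0,0,0.015],"turn":0},
    {"offset":[0,0,0.018],"turn":0},
    {"offset":[0,0,0.018],"turn":0},
    {"offset":[0,0,0.018],"turn":0},
  ],
)

```text
time_s: 18.03
eef_pos: [0.5266, 0.1002, 0.0964]
ee_rot: [-0.123, 3.139, 0.004]
force: [-0.6, 5.7, 0.7]
width: 0.21
grip_force: 29.9
```

Call:
send_rows(
  moves=[
    {"offset":[0,0,0.001],"turn":0},
    {"offset":[0,0,0.002],"turn":0},
    {"offset":[0,0,0.003],"turn":0},
    {"offset":[0,0,0.004],"turn":0},
    {"offset":[0,0,0.005],"turn":0},
    {"offset":[0,0,0.006],"turn":0},
    {"offset":[0,0,0.007],"turn":0},
    {"offset":[0,0,0.008],"turn":0},
  ],
)

```text
time_s: 18.7
eef_pos: [0.5266, 0.1002, 0.0945]
ee_rot: [-0.123, 3.139, 0.004]
force: [-1.0, 6.7, 1.3]
width: 0.211
grip_force: 29.9
```

Call:
send_rows(
  moves=[
    {"offset":[0,0,0.001],"turn":0},
    {"offset":[0,0,0.002],"turn":0},
    {"offset":[0,0,0.003],"turn":0},
    {"offset":[0,0,0.004],"turn":0},
    {"offset":[0,0,0.004],"turn":0},
    {"offset":[0,0,0.004],"turn":0},
    {"offset":[0,0,0.004],"turn":0},
    {"offset":[0,0,0.004],"turn":0},
  ],
)

```text
time_s: 19.37
eef_pos: [0.5266, 0.1002, 0.0935]
ee_rot: [-0.123, 3.139, 0.004]
force: [-0.5, 5.0, 1.5]
width: 0.213
grip_force: 29.9
```

Call:
send_rows(
  moves=[
    {"offset":[0,0,0.001],"turn":0},
    {"offset":[0,0,0.002],"turn":0},
    {"offset":[0,0,0.003],"turn":0},
    {"offset":[0,0,0.004],"turn":0},
    {"offset":[0,0,0.004],"turn":0},
    {"offset":[0,0,0.004],"turn":0},
    {"offset":[0,0,0.004],"turn":0},
    {"offset":[0,0,0.004],"turn":0},
  ],
)

```text
time_s: 20.03
eef_pos: [0.5266, 0.1001, 0.0925]
ee_rot: [-0.123, 3.139, 0.004]
force: [-0.8, 4.7, 1.7]
width: 0.213
grip_force: 29.9
```

Call:
send_rows(
  moves=[
    {"offset":[0,0,0.001],"turn":0},
    {"offset":[0,0,0.002],"turn":0},
    {"offset":[0,0,0.003],"turn":0},
    {"offset":[0,0,0.004],"turn":0},
    {"offset":[0,0,0.004],"turn":0},
    {"offset":[0,0,0.004],"turn":0},
    {"offset":[0,0,0.004],"turn":0},
    {"offset":[0,0,0.004],"turn":0},
  ],
)

```text
time_s: 20.7
eef_pos: [0.5266, 0.1002, 0.0921]
ee_rot: [0.124, -3.139, -0.004]
force: [-2.3, 5.1, 5.2]
width: 0.213
grip_force: 29.9
```

Call:
send_rows(
  moves=[
    {"offset":[0,0,0.001],"turn":0},
    {"offset":[0,0,0.002],"turn":0},
    {"offset":[0,0,0.002],"turn":0},
    {"offset":[0,0,0.002],"turn":0},
    {"offset":[0,0,0.002],"turn":0},
    {"offset":[0,0,0.002],"turn":0},
    {"offset":[0,0,0.002],"turn":0},
    {"offset":[0,0,0.002],"turn":0},
  ],
)

```text
time_s: 21.37
eef_pos: [0.5266, 0.1002, 0.0919]
ee_rot: [0.124, -3.139, -0.004]
force: [-4.0, 5.5, 7.3]
width: 0.213
grip_force: 29.9
```

The probe is touching at about 5 N. I'll release, lift clear and measure the lever.

Call:
send_rows(
  moves=[
    {"offset":[0,0,0],"turn":0},
    {"offset":[0,0,0],"turn":0},
    {"offset":[0,0,0],"turn":0},
    {"offset":[0,0,0],"turn":0},
    {"offset":[0,0,0],"turn":0},
    {"offset":[0,0,0],"turn":0},
    {"offset":[0,0,0],"turn":0},
    {"offset":[0,0,0],"turn":0},
  ],
  grip=0,
)

```text
time_s: 22.03
eef_pos: [0.5267, 0.0991, 0.0916]
ee_rot: [0.124, -3.139, 0.0]
force: [-0.0, 0.6, -0.8]
width: 0.502
grip_force: 0.0
```

Call:
send_rows(
  moves=[
    {"offset":[0,0,-0.1],"turn":0},
    {"offset":[0,0,-0.25],"turn":0},
    {"offset":[0,0,-0.4],"turn":0},
    {"offset":[0,0,-0.55],"turn":0},
    {"offset":[0.1,-0.1,-0.65],"turn":0.0},
    {"offset":[0.2,-0.25,-0.65],"turn":0.0},
    {"offset":[0.3,-0.35,-0.65],"turn":0},
    {"offset":[0.3,-0.35,-0.65],"turn":0},
  ],
  grip=1,
)

```text
time_s: 22.7
eef_pos: [0.4565, 0.0027, 0.2545]
ee_rot: [-0.116, 3.139, -0.003]
force: [-0.7, 0.8, -0.7]
width: 0.008
grip_force: 0.0
```

```bash
cat > red.py <<'E'
from look import *
def red():
    for n in ['wrist','scene','top']:
        c=snap(n); im=c['color'].astype(int); P=cloud(c)
        m=(im[...,2]-im[...,1]>70)&(im[...,2]-im[...,0]>70)&(P[...,2]>.14)&(P[...,2]<.26)&(P[...,0]>.53)&(P[...,0]<.7)&(P[...,1]>-.02)&(P[...,1]<.11)
        q=P[m]; 
        if len(q)>5:
            d=np.hypot(q[:,0]-.6175,q[:,1]-.0836); k=q[(d>np.percentile(d,70))]
            print(n,len(q),'min',q.min(0).round(3),'max',q.max(0).round(3),'end',np.median(k,0).round(4),'dmax',d.max().round(3))
E
python3 -c "
from red import *
go(.55,0,.25,5)
red()
P=cloud(load('wrist')).reshape(-1,3)
h=P[(P[:,2]>.05)&(P[:,2]<.058)&(P[:,0]>.46)&(P[:,0]<.57)&(P[:,1]<.16)&(P[:,1]>-.03)]
if len(h)>9: print(len(h),cv2.minAreaRect(h[:,:2].astype(np.float32)*1000))
q=P[(P[:,2]>.10)&(P[:,2]<.13)&(P[:,0]>.49)&(P[:,0]<.6)&(P[:,1]>.075)&(P[:,1]<.13)]
if len(q)>9: print('jaw',len(q),q.min(0),q.max(0),cv2.minAreaRect(q[:,:2].astype(np.float32)*1000))
"
```

```text
t 22.70 pos [0.4565 0.0027 0.2545] yaw 94.2 F [-0.7  0.8 -0.7] w 0.008 | offset [-0.372 -0.038  0.018] turn 1.487
scene 65 min [0.589 0.023 0.175] max [0.614 0.076 0.19 ] end [0.5948 0.0298 0.1854] dmax 0.065
top 61 min [0.586 0.02  0.176] max [0.614 0.075 0.19 ] end [0.5913 0.0256 0.186 ] dmax 0.07
1548 ((530.0308837890625, 97.85081481933594), (83.80894470214844, 90.10839080810547), 4.578756332397461)
jaw 1084 [0.49950631 0.08840498 0.10003657] [0.5970533  0.12983755 0.12998927] ((550.3786010742188, 103.31049346923828), (102.42817687988281, 32.01416015625), 13.872638702392578)
```

```bash
cat > lev.py <<'E'
from h import *
G=np.array([.6155,.1075]);g=np.radians(4.8);Rg=np.array([[np.cos(g),-np.sin(g)],[np.sin(g),np.cos(g)]])
def wp(th,extra=0):
    a=np.radians(40)-th; psi=np.clip(-a,0,np.radians(35))
    e=np.array([0,-.024])+.062*np.array([-np.sin(a),-np.cos(a)])
    f=e-(.020+extra)*np.array([np.cos(psi),np.sin(psi)])
    return *(G+Rg@f),.167,4.8+np.degrees(psi)
E
python3 -c "
from lev import *
x,y,z,w=wp(.19,.03); print(x,y,w); go(x,y,.25,w)
for t in np.arange(.2,1.45,.2): print(t,np.round(wp(t),4))"
```

```text
0.5421561238989803 0.02289942370132747 4.8
t 22.85 pos [0.459  0.0059 0.2543] yaw 94.5 F [ 0.8 -0.8  0.3] w 0.007 | offset [-0.337  0.042  0.018] turn 1.494
0.2 [0.5726 0.0252 0.167  4.8   ]
0.4 [0.5844 0.0213 0.167  4.8   ]
0.6000000000000001 [0.5967 0.0199 0.167  4.8   ]
0.8 [ 0.6093  0.019   0.167  10.6366]
1.0 [6.22300e-01 1.86000e-02 1.67000e-01 2.20958e+01]
1.2 [6.35100e-01 2.09000e-02 1.67000e-01 3.35549e+01]
1.4000000000000001 [6.46e-01 2.70e-02 1.67e-01 3.98e+01]
```

Call:
send_rows(
  moves=[
    {"offset":[0,0,0],"turn":0.11},
    {"offset":[0,0,0],"turn":0.22},
    {"offset":[0,0,0],"turn":0.33},
    {"offset":[0,0,0],"turn":0.44},
    {"offset":[0,0,0],"turn":0.55},
    {"offset":[0,0,0],"turn":0.66},
    {"offset":[0,0,0],"turn":0.77},
    {"offset":[0,0,0],"turn":0.88},
  ],
)

```text
time_s: 23.52
eef_pos: [0.4595, 0.0072, 0.2538]
ee_rot: [-1.29, -2.864, -0.0]
force: [-0.5, 0.5, 0.8]
width: 0.004
grip_force: 0.0
```

Call:
send_rows(
  moves=[
    {"offset":[0,0,0],"turn":0.11},
    {"offset":[0,0,0],"turn":0.22},
    {"offset":[0,0,0],"turn":0.33},
    {"offset":[0,0,0],"turn":0.44},
    {"offset":[0,0,0],"turn":0.55},
    {"offset":[0,0,0],"turn":0.614},
    {"offset":[0,0,0],"turn":0.614},
    {"offset":[0,0,0],"turn":0.614},
  ],
)

```text
time_s: 24.18
eef_pos: [0.4593, 0.0069, 0.2539]
ee_rot: [-2.12, -2.317, 0.0]
force: [1.1, 0.0, -0.5]
width: 0.003
grip_force: 0.0
```

```bash
python3 -c "
from lev import *
x,y,z,w=wp(.19,.02); go(x,y,.167,w)"
```

```text
t 24.18 pos [0.4593 0.0069 0.2539] yaw 5.1 F [ 1.1  0.  -0.5] w 0.003 | offset [0.034 0.376 0.347] turn 0.005
```

Go to just before the lever, then push along its arc.

Call:
send_rows(
  moves=[
    {"offset":[0.034,0.12,0],"turn":0},
    {"offset":[0.034,0.24,0.04],"turn":0},
    {"offset":[0.034,0.33,0.12],"turn":0},
    {"offset":[0.034,0.35,0.22],"turn":0},
    {"offset":[0.034,0.36,0.3],"turn":0},
    {"offset":[0.034,0.36,0.34],"turn":0},
    {"offset":[0.034,0.36,0.347],"turn":0},
    {"offset":[0.034,0.36,0.347],"turn":0},
  ],
)

```text
time_s: 24.85
eef_pos: [0.5476, 0.0224, 0.1671]
ee_rot: [-2.123, -2.314, 0.001]
force: [0.6, -0.0, -0.2]
width: 0.007
grip_force: 0.0
```

```bash
python3 -c "
from lev import *
for t in np.arange(.2,1.45,.1): print(t); go(*wp(t))"
```

```text
0.2
t 24.85 pos [0.5476 0.0224 0.1671] yaw 4.9 F [ 0.6 -0.  -0.2] w 0.007 | offset [0.002 0.101 0.   ] turn 0.002
0.30000000000000004
t 24.85 pos [0.5476 0.0224 0.1671] yaw 4.9 F [ 0.6 -0.  -0.2] w 0.007 | offset [-0.009  0.123  0.   ] turn 0.002
0.4000000000000001
t 24.85 pos [0.5476 0.0224 0.1671] yaw 4.9 F [ 0.6 -0.  -0.2] w 0.007 | offset [-0.017  0.146  0.   ] turn 0.002
0.5000000000000001
t 24.85 pos [0.5476 0.0224 0.1671] yaw 4.9 F [ 0.6 -0.  -0.2] w 0.007 | offset [-0.023  0.17   0.   ] turn 0.002
0.6000000000000001
t 24.85 pos [0.5476 0.0224 0.1671] yaw 4.9 F [ 0.6 -0.  -0.2] w 0.007 | offset [-0.027  0.195  0.   ] turn 0.002
0.7000000000000002
t 24.85 pos [0.5476 0.0224 0.1671] yaw 4.9 F [ 0.6 -0.  -0.2] w 0.007 | offset [-0.028  0.22   0.   ] turn 0.000
0.8000000000000003
t 24.85 pos [0.5476 0.0224 0.1671] yaw 4.9 F [ 0.6 -0.  -0.2] w 0.007 | offset [-0.035  0.245  0.   ] turn -0.095
0.9000000000000001
t 24.85 pos [0.5476 0.0224 0.1671] yaw 4.9 F [ 0.6 -0.  -0.2] w 0.007 | offset [-0.039  0.271  0.   ] turn -0.191
1.0000000000000002
t 24.85 pos [0.5476 0.0224 0.1671] yaw 4.9 F [ 0.6 -0.  -0.2] w 0.007 | offset [-0.041  0.297  0.   ] turn -0.286
1.1000000000000003
t 24.85 pos [0.5476 0.0224 0.1671] yaw 4.9 F [ 0.6 -0.  -0.2] w 0.007 | offset [-0.04   0.323  0.   ] turn -0.382
1.2000000000000004
t 24.85 pos [0.5476 0.0224 0.1671] yaw 4.9 F [ 0.6 -0.  -0.2] w 0.007 | offset [-0.036  0.348  0.   ] turn -0.477
1.3000000000000003
t 24.85 pos [0.5476 0.0224 0.1671] yaw 4.9 F [ 0.6 -0.  -0.2] w 0.007 | offset [-0.03   0.374  0.   ] turn -0.572
1.4000000000000004
t 24.85 pos [0.5476 0.0224 0.1671] yaw 4.9 F [ 0.6 -0.  -0.2] w 0.007 | offset [-0.016  0.394  0.   ] turn -0.581
```

Call:
send_rows(
  moves=[
    {"offset":[0,0.05,0],"turn":0},
    {"offset":[0,0.1,0],"turn":0},
    {"offset":[-0.01,0.13,0],"turn":0},
    {"offset":[-0.02,0.16,0],"turn":0},
    {"offset":[-0.025,0.19,0],"turn":0},
    {"offset":[-0.028,0.22,0],"turn":0},
    {"offset":[-0.035,0.245,0],"turn":-0.09},
    {"offset":[-0.039,0.271,0],"turn":-0.19},
  ],
)

```text
time_s: 25.52
eef_pos: [0.6169, 0.0181, 0.1678]
ee_rot: [1.879, 2.517, 0.001]
force: [-1.4, -1.3, 1.0]
width: 0.006
grip_force: 0.7
```

```bash
python3 -c "
from lev import *
from red import red
red()
for t in (.9,1,1.1,1.2,1.3,1.4): go(*wp(t))"
```

```text
wrist 1200 min [0.604 0.015 0.171] max [0.644 0.077 0.237] end [0.6356 0.0265 0.1858] dmax 0.069
scene 42 min [0.617 0.027 0.174] max [0.644 0.079 0.186] end [0.6394 0.0329 0.1801] dmax 0.063
t 25.67 pos [0.6167 0.0184 0.1674] yaw 16.1 F [-0.4 -0.5 -0.2] w 0.005 | offset [ 0.001 -0.004  0.002] turn -0.004
t 25.67 pos [0.6167 0.0184 0.1674] yaw 16.1 F [-0.4 -0.5 -0.2] w 0.005 | offset [-0.005  0.022  0.002] turn -0.099
t 25.67 pos [0.6167 0.0184 0.1674] yaw 16.1 F [-0.4 -0.5 -0.2] w 0.005 | offset [-0.009  0.047  0.002] turn -0.195
t 25.67 pos [0.6167 0.0184 0.1674] yaw 16.1 F [-0.4 -0.5 -0.2] w 0.005 | offset [-0.011  0.073  0.002] turn -0.290
t 25.67 pos [0.6167 0.0184 0.1674] yaw 16.1 F [-0.4 -0.5 -0.2] w 0.005 | offset [-0.01   0.099  0.002] turn -0.386
t 25.67 pos [0.6167 0.0184 0.1674] yaw 16.1 F [-0.4 -0.5 -0.2] w 0.005 | offset [0.    0.122 0.002] turn -0.394
```

Lever follows. Continue to the stop.

Call:
send_rows(
  moves=[
    {"offset":[-0.003,0.012,0],"turn":-0.05},
    {"offset":[-0.005,0.025,0],"turn":-0.1},
    {"offset":[-0.008,0.04,0],"turn":-0.16},
    {"offset":[-0.009,0.055,0],"turn":-0.22},
    {"offset":[-0.01,0.073,0],"turn":-0.29},
    {"offset":[-0.01,0.087,0],"turn":-0.34},
    {"offset":[-0.008,0.1,0],"turn":-0.39},
    {"offset":[-0.004,0.11,0],"turn":-0.39},
  ],
)

```text
time_s: 26.33
eef_pos: [0.6429, 0.0246, 0.1674]
ee_rot: [1.338, 2.842, -0.001]
force: [0.1, -1.8, -0.1]
width: 0.005
grip_force: 0.9
```

```bash
python3 -c "
from lev import *
from red import red
red()
go(*wp(1.4))"
```

```text
wrist 1173 min [0.622 0.022 0.17 ] max [0.665 0.08  0.237] end [0.6575 0.038  0.1857] dmax 0.068
scene 8 min [0.624 0.039 0.174] max [0.665 0.08  0.181] end [0.6643 0.0422 0.1755] dmax 0.064
t 26.48 pos [0.6428 0.0253 0.1674] yaw 39.6 F [ 0.2 -0.7 -0.7] w 0.006 | offset [-0.003  0.014  0.002] turn -0.004
```

Call:
send_rows(
  moves=[
    {"offset":[0.001,0.004,0],"turn":0},
    {"offset":[0.002,0.008,0],"turn":0},
    {"offset":[0.003,0.012,0],"turn":0},
    {"offset":[0.004,0.016,0],"turn":0},
    {"offset":[0.005,0.02,0],"turn":0},
    {"offset":[0.005,0.02,0],"turn":0},
    {"offset":[0.005,0.02,0],"turn":0},
    {"offset":[0.005,0.02,0],"turn":0},
  ],
)

```text
time_s: 27.15
eef_pos: [0.6459, 0.0293, 0.1674]
ee_rot: [-1.336, -2.843, -0.001]
force: [-0.3, 0.1, -0.4]
width: 0.006
grip_force: 0.3
```

Call:
send_rows(
  moves=[
    {"offset":[0.001,0.004,0],"turn":0},
    {"offset":[0.002,0.008,0],"turn":0},
    {"offset":[0.003,0.012,0],"turn":0},
    {"offset":[0.004,0.016,0],"turn":0},
    {"offset":[0.005,0.02,0],"turn":0},
    {"offset":[0.006,0.024,0],"turn":0},
    {"offset":[0.006,0.024,0],"turn":0},
    {"offset":[0.006,0.024,0],"turn":0},
  ],
)

```text
time_s: 27.82
eef_pos: [0.6471, 0.0303, 0.1672]
ee_rot: [-1.335, -2.84, 0.015]
force: [-11.0, -13.2, 5.5]
width: 0.005
grip_force: 8.4
```

```bash
python3 -c "
from lev import *
from red import red
red()
go(*wp(1.4))
q=cloud(load('wrist'));im=load('wrist')['color'].astype(int)
m=(im[...,2]-im[...,1]>70)&(im[...,2]-im[...,0]>70)&(q[...,2]>.17)&(q[...,2]<.181)&(q[...,0]>.6)&(q[...,1]>.04)&(q[...,1]<.08)
a=q[m]; print(len(a)); d=np.linalg.svd(a[:,:2]-a[:,:2].mean(0))[2][0]; print(d,a.mean(0),np.degrees(np.arctan2(d[0],-d[1]))-4.8)
"
```

```text
wrist 1111 min [0.623 0.028 0.171] max [0.67  0.081 0.237] end [0.6628 0.0433 0.1858] dmax 0.069
t 27.97 pos [0.647  0.0303 0.1672] yaw 39.6 F [-10.3 -11.7   4.7] w 0.013 | offset [-0.008 -0.012  0.001] turn -0.003
457
[ 0.7245175  -0.68925641] [0.64215348 0.06204666 0.1800188 ] 41.62872412261392
```

At the stop (17 N, lever leaning about 41°). Back off and lift clear.

Call:
send_rows(
  moves=[
    {"offset":[0,-0.05,0],"turn":0},
    {"offset":[-0.03,-0.12,0],"turn":0},
    {"offset":[-0.08,-0.2,-0.05],"turn":0},
    {"offset":[-0.1,-0.25,-0.15],"turn":0},
    {"offset":[-0.1,-0.3,-0.3],"turn":0},
    {"offset":[-0.1,-0.35,-0.4],"turn":0},
    {"offset":[-0.1,-0.4,-0.4],"turn":0},
    {"offset":[-0.1,-0.4,-0.4],"turn":0},
  ],
)

```text
time_s: 28.63
eef_pos: [0.5886, -0.0499, 0.2694]
ee_rot: [1.336, 2.839, 0.002]
force: [0.9, -0.1, -0.1]
width: 0.006
grip_force: 0.0
```

```bash
python3 -c "
from lev import *
from red import red
red()
go(.5,0,.26,40)
for n in ('scene','top'):
  c=load(n); P=cloud(c);q=P.reshape(-1,3)
  h=q[(q[:,2]>.05)&(q[:,2]<.06)&(q[:,0]>.47)&(q[:,0]<.555)&(q[:,1]>.03)&(q[:,1]<.16)]; print(n,len(h),cv2.minAreaRect(h[:,:2].astype(np.float32)*1000) if len(h)>5 else 0)
  j=q[(q[:,2]>.105)&(q[:,2]<.13)&(q[:,0]>.48)&(q[:,0]<.585)&(q[:,1]>.08)&(q[:,1]<.12)]; print('jaw top',len(j),np.median(j[:,2]) if len(j) else 0)
s=load('scene')['color'];t=load('top')['color']
cv2.imwrite('pics/fin.png',np.hstack([cv2.resize(s[170:270,225:345],(480,400)),cv2.resize(t[145:235,180:270],(320,400))]))
"
```

```text
wrist 564 min [0.622 0.035 0.171] max [0.669 0.08  0.188] end [0.6606 0.0412 0.1858] dmax 0.067
scene 73 min [0.625 0.038 0.175] max [0.67  0.082 0.188] end [0.6663 0.0442 0.1858] dmax 0.066
top 65 min [0.623 0.034 0.174] max [0.667 0.075 0.191] end [0.6604 0.0394 0.1848] dmax 0.066
t 28.78 pos [ 0.5879 -0.0484  0.2654] yaw 39.7 F [-0.2  0.6 -0.9] w 0.006 | offset [ 0.373 -0.147  0.023] turn -0.005
scene 169 ((513.8466186523438, 124.15428161621094), (58.93021011352539, 39.16041564941406), 6.341363906860352)
jaw top 107 0.11731876376453565
top 337 ((514.7837524414062, 93.98062133789062), (55.785972595214844, 87.97096252441406), 4.951248645782471)
jaw top 204 0.11785321111378855
```

View pics/fin.png

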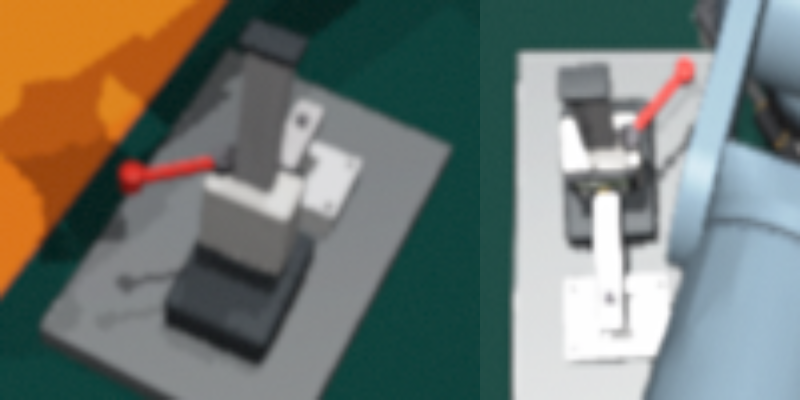

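The lever is over at its stop ((685,70) in the right panel), the housing lies under the jaw, and the arm is clear. Handing in.

```bash
python3 -c "
from cell import manip
print(manip.sign_off())"
```

```text
the job is handed in; nothing more can be done
None
```

The job is handed in with no verdict returned: the middle-sized housing is flat on the plate with its pocket centre about 4 mm from the probe's axis, the probe rests on the pocket floor (it touched at about 5 N), and the red lever is at its clamped stop with the gripper clear.

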